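Loosen the window ring two turns

ROBOT

A 6-joint arm with a two-finger parallel gripper is mounted at the origin on the work surface. World frame = base frame: x ahead of the robot, y to its left, z up, the work surface at z = 0. Lengths are in m, angles in rad, forces in N, time in s.
With the tool pointing down it reaches from about 0.375 to 0.9 m from the base axis. Payload 3.1 kg.
Tool frame: the origin (TCP) lies at the very end of the fingers, on their centre line; the grasp point (between the pads) lies 19 mm behind it; x points along the fingers, y is the direction in which the jaws open and shut, and the axes are right-handed (so a half turn about x gives the same grasp; the last joint's range is limited). The gripper opens to 87 mm and grips with 3 to 60 N. Pads are 19 mm wide; open, the fingers measure 117 mm over their backs; the gripper's body (75 mm by 190 mm) begins 51 mm behind the grasp point.
Start: joints at [0.962, 0.527, 1.433, -0, 1.181, -0.178], TCP at [0.261, 0.568, 0.223] pointing down, gripper open.
Joint ranges: [-3.08, 3.08], [-0.75, 2.2], [0.22, 2.44], [-1.43, 4.57], [0, 2.65], [-2.85, 2.85]. Speed limits (rad/s): [2.79, 2.79, 3.14, 3.14, 3.14, 3.14].

INTERFACE

Orientations are given as a unit quaternion [x, y, z, w].
In Python, from rig import robot gives the robot as it stands.
- The arm moves only by the tool carry_out, never from a script. Its argument "commands" is a list that holds one entry, the list of rows, each a list of 5 numbers: the opening, from 0 (shut) to 1 (fully open), then the shift along the tool's x, y, z in mm, then the turn about the tool's x in degrees. In form: [[[hand, x, y, z, twist], ...]]. A call has 1 to 8 rows; each row shifts and turns the pose as measured when the row begins, along the tool's axes as they then stand; what a row does not reach is not made up. A row lasts 1/12 s, in which the tool goes at most 41.7 mm and 7.16 degrees, less where a joint would pass 70% of its speed; a pose out of reach is approached as far as the arm can. A call with a gripper value outside its range is refused whole. The fingers move at their own pace and stop on an object; "force" is the grip in N (left out, the last holds). Time passes only in rows, so rows that do not move let the fingers close. It gives the time, the measured TCP pose, the force and the opening at its end, in the units of the state.
- robot.get_obs(): the state, without advancing time (a new reading comes with each control period).
- robot.camera(name): name is "scene" or "top"; returns the picture (420x560x3 uint8, red, green, blue); there is no depth.
- robot.camera_model(name): a dict with "fx", "fy", "cx", "cy" (pixels), "R" (3x3) and "t" (3): a world point X has camera coordinates R X + t. Camera axes: x right, y down, z forward; pixel columns grow to the right and rows downward; lengths in m; the calibration is good to about 2 mm. A picture is of the moment at which its call begins. camera_model takes no time and is no camera call.
- robot.hand_in(): hands the job in, once; it reports no verdict.
The state is a dict: "time": time; "q": joint angles; "joint_velocities": joint speeds; "joint_torque": joint torques, N m; "position": TCP position; "tool_rot": TCP orientation; "ft_force": force on the tool from outside, world axes, zero at the start; "moment": the same for the moment, N m; "grip_width": finger opening in m.
Only numpy, scipy, OpenCV 4.12 (cv2) and the standard library are available. Lean on these libraries where they do the work, as an engineer would, in place of code of your own. Each camera call takes 0.05 s, during which the arm holds its last target. There are 200 camera calls.

TASK

Loosen the knurled metal ring around the round clear window of the ticket validator head by rolling it counter-clockwise (seen from above) with a fingertip on its rim, until it stands two full turns from fully tight, to within an eighth of a turn, and then take the finger away. The ring is fully tight when the dark mark on its top faces the pointer on the housing; it has so far been backed off by less than half a turn, so the mark must come round to the pointer once, pass it, and stop there the second time. Do not press on the window, and leave the hand crank, the gear pulley and the two spacers where they are.

Things in the scene. Friction and masses are not known exactly. Their poses are not given: they have to be found in the camera images.
- head: validator head lying on its back, clamped to the bench so that it does not move: grey plastic housing 200 (x) x 150 (y) x 55 mm high, chrome latch bolt (12 mm thick) sticking 22 mm out of its -y side. Origin at the centre of its underside on the bench, z up. In the middle of its top sits the knurled ring, coaxial with the origin
- ring_top (a point): point on the ring's axis level with its top face, 77 mm above the bench; fixed to the housing, does not move with the ring. The ring: aluminium, 106 mm across over its 36 ribs (3 mm proud of a 100 mm cylinder), 70 mm bore, 18 mm high; its flat top face is an annulus of radius 35 to 50 mm, its underside 4 mm above the housing. Roll it with a fingertip on the top face or against the ribs
- ring (a joint): turn of the ring in rad from fully tight (0), growing counter-clockwise seen from above (loosening); 6.28 is one turn, 12.57 two; stops at 0 and 20. Friction 0.06 N m (1.3 N at the rim); it stays where left and does not rise as it turns. It rests on a springy gasket: pressed from above it starts to sink at about 2 N, gives 1 mm per 2 N, bottoms after 3 mm; rigid sideways
- mark (a point): middle of the dark flat mark, 14 mm long and 5 mm wide, lying radially on the ring's top face, 42.5 mm from the axis; it turns with the ring. At joint values 0, 6.28, 12.57 it points along the housing's +x, to the pointer
- pointer (a point): tip of the small white cone-shaped pointer (18 mm long, standing 7 mm above the housing's top) fixed on the housing's top on its +x side, 64 mm from the ring's axis, aimed at the axis; the point is at the level of the housing's top, 55 mm above the bench
- window: round clear acrylic window, 67 mm across, inside the ring, its top face 72.5 mm above the bench, 4.5 mm below the ring's top face; fixed in the housing, not to be pressed on. Its origin coincides with the origin of head, on the underside of the housing
- pulley: loose yellow nylon gear pulley standing flat beside the head, 60 mm across, 32 mm high; origin at the centre of its underside; to be left alone
- spacer_a: loose black steel spacer tube, 32 mm across, 16 mm bore, 30 mm high, upright on the bench; origin at the centre of its underside; to be left alone
- spacer_b: a second spacer like spacer_a
- crank_grip (a point): middle of the handle (20 mm thick, 60 mm long) of the cast aluminium hand crank on the test roller stand at the right side of the bench (stand 200 x 130 mm, up to 115 mm high, crank circle 66 mm radius about an axis 88 mm up); to be left alone

How it is judged:
By the outcome, as a careful person would: the job done as asked, in the order asked, and still so for the second after the job is handed in, with the robot touching nothing.
It also fails if it takes over 48 s, if anything falls off the work surface, if the arm or the gripper's body presses on something with over 40 N, if the wrist force passes 120 N, or if a joint passes its speed limit or range.

## Working session

There is one attempt and no reset: what is moved stays moved. The work goes in short steps, Python scripts to look and compute and a tool call to move; the robot and the scene stay as the last step left them, time stands still between calls to the robot, and variables do not carry over. Pictures are saved under pics/ and viewed, on a budget of 10 in all, crops included, one or two more only if the job needs it, and the job is handed in when it is done.

Besides the shell and the picture viewer there is one more tool, called after "Emit:" in YAML: its name, and indented under it one key for each argument. carry_out: Moves the arm, as the interface text tells. Its arguments: {"type":"object","properties":{"commands":{"type":"array"},"force":{"type":"number"}},"required":["commands"]}

```bash
mkdir -p pics; python3 - <<'E'
from rig import robot
import cv2,numpy as np
for n in("scene","top"):
    im=robot.camera(n); cv2.imwrite(f"pics/{n}0.png",im[:,:,::-1]); m=robot.camera_model(n); print(n,{k:np.round(v,4).tolist() for k,v in m.items()})
a=cv2.imread("pics/scene0.png");b=cv2.imread("pics/top0.png")
cv2.imwrite("pics/both0.png",b)
o=robot.get_obs();print({k:np.round(v,3).tolist() for k,v in o.items()})
E
```

```text
scene {'fx': 405.2953, 'fy': 405.2953, 'cx': 281.1591, 'cy': 208.2824, 'R': [[0.6967, 0.7173, -0.0127], [0.4887, -0.4875, -0.7235], [-0.5252, 0.4978, -0.6902]], 't': [-0.2714, -0.2648, 1.4853]}
top {'fx': 455.4541, 'fy': 455.4541, 'cx': 292.4812, 'cy': 202.9206, 'R': [[0.0275, -0.9994, 0.0217], [-0.985, -0.0308, -0.1697], [0.1703, -0.0167, -0.9853]], 't': [-0.1876, 0.5659, 1.4409]}
{'time': 0.1, 'q': [0.961, 0.528, 1.434, -0.0, 1.181, -0.178], 'joint_velocities': [-0.0, -0.001, -0.003, -0.001, 0.0, 0.001], 'joint_torque': [0.0, -44.098, -17.715, 0.064, 0.053, -0.0], 'position': [0.261, 0.567, 0.222], 'tool_rot': [0.15, 0.691, -0.152, 0.691], 'ft_force': [-0.65, -0.646, 0.585], 'moment': [0.025, -0.02, 0.025], 'grip_width': 0.087}
```

View pics/top0.png

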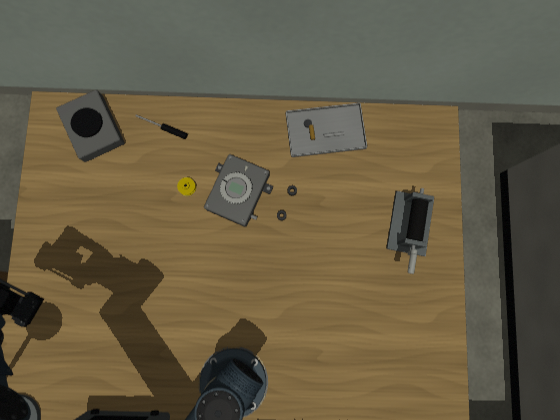

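View pics/scene0.png

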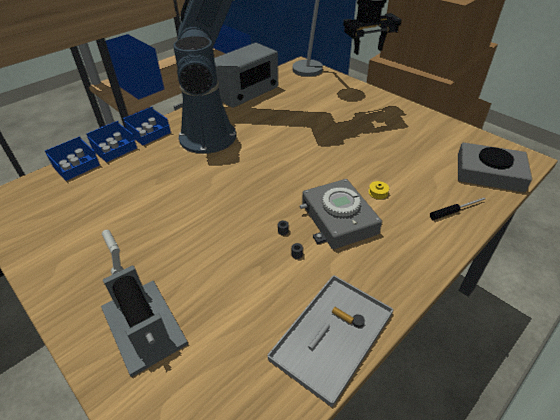

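The top view shows the head at about (237,188), the pulley at (187,186) and the spacers at (292,190) and (281,215). In the scene view the ring is at about (343,201). Next I'll enlarge both.

```bash
python3 - <<'E'
import cv2,numpy as np
a=cv2.imread("pics/scene0.png")[170:250,295:390];b=cv2.imread("pics/top0.png")[147:232,195:280]
f=lambda i:cv2.resize(i,(400*i.shape[1]//i.shape[0]*1,400) if 0 else None,fx=(4.2),fy=(4.2),interpolation=cv2.INTER_CUBIC)
A,B=f(a),f(b);h=max(A.shape[0],B.shape[0])
p=lambda i:cv2.copyMakeBorder(i,0,h-i.shape[0],0,0,cv2.BORDER_CONSTANT)
cv2.imwrite("pics/crop1.png",cv2.hconcat([p(B),p(A)]));print(B.shape,A.shape)
E
```

```text
(357, 357, 3) (336, 399, 3)
```

View pics/crop1.png

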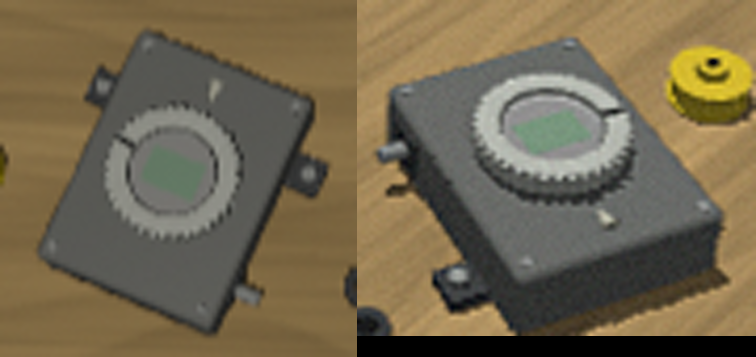

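In the enlarged top crop (left) the ring centre is at (173,171), the mark at (124,143) and the pointer tip at about (213,102). In the scene crop (right) the ring's bore centre is at (552,124), the mark at (613,112) and the pointer at (605,215).

```bash
cat > h.py <<'E'
from rig import robot
import numpy as np, cv2
def onplane(n,uv,z):
    m=robot.camera_model(n);R,t=np.array(m["R"]),np.array(m["t"])
    d=R.T@[(uv[0]-m["cx"])/m["fx"],(uv[1]-m["cy"])/m["fy"],1];c=-R.T@t
    return c+d*(z-c[2])/d[2]
def proj(n,X):
    m=robot.camera_model(n);p=np.array(m["R"])@X+m["t"]
    return np.array([m["fx"]*p[0]/p[2]+m["cx"],m["fy"]*p[1]/p[2]+m["cy"]])
T=lambda x,y:(x/4.2+195-.4,y/4.2+147-.4)
S=lambda x,y:((x-357)/4.2+295-.4,y/4.2+170-.4)
E
python3 - <<'E'
from h import *
r=lambda v:np.round(v,4).tolist()
for n,f,c,mk,pt,cor in(("top",T,(173,171),(124,143),(213,102),[(148,31),(313,100),(212,333),(40,255)]),("scene",S,(552,124),(613,112),(602,208),[(570,40),(720,205),(392,88),(520,283)])):
    C=onplane(n,f(*c),.077);M=onplane(n,f(*mk),.077);P=onplane(n,f(*pt),.058)
    a=lambda v:np.degrees(np.arctan2(v[1],v[0]))
    print(n,r(C),"mark",np.linalg.norm(M-C),a(M-C),"ptr",r(P),np.linalg.norm((P-C)[:2]),a(P-C),"d",(a(M-C)-a(P-C))%360)
    K=[onplane(n,f(*k),.055) for k in cor];print([r(k) for k in K],"mean",r(np.mean(K,0)))
for n,u in(("pulley",(187,186)),("a",(292,190)),("b",(281,215))):print(n,r(onplane("top",u,.03)))
o=robot.get_obs();from scipy.spatial.transform import Rotation as Ro
print(Ro.from_quat(o["tool_rot"]).as_matrix().round(3))
E
```

```text
top [0.6119, 0.0137, 0.077] mark 0.043882760624074195 61.75910909620948 ptr [0.6719, -0.0127, 0.058] 0.06556791950427228 -23.79369069485869 d 85.55279979106817
[[0.7284, 0.0413, 0.055], [0.6768, -0.0908, 0.055], [0.4903, -0.0199, 0.055], [0.5469, 0.1154, 0.055]] mean [0.6106, 0.0115, 0.055]
scene [0.6156, 0.0113, 0.077] mark 0.042837363773982916 60.94023733424817 ptr [0.6769, -0.0102, 0.058] 0.06495044823578552 -19.38761201835051 d 80.32784935259868
[[0.5536, 0.1088, 0.055], [0.7267, 0.0478, 0.055], [0.4999, -0.0182, 0.055], [0.6805, -0.0942, 0.055]] mean [0.6152, 0.0111, 0.055]
pulley [0.6208, 0.1809, 0.03]
a [0.6183, -0.1685, 0.03]
b [0.533, -0.1345, 0.03]
[[-0.001  0.418  0.909]
 [-0.002  0.909 -0.418]
 [-1.    -0.002 -0.   ]]
```

The ring centre is at about (0.613, 0.012) and the pointer direction at −22° ± 2°. The mark is at about 61°, so the joint stands near 83° and has to turn about 637°. I'll shut the gripper, press lightly on the ring's top face and drag in circles. First move is the approach.

Emit:
carry_out:
  commands:
    - [[0, 0, -21, 35, 0], [0, 0, -21, 35, 0], [0, 0, -21, 35, 0], [0, 0, -21, 35, 0], [0, 0, -21, 35, 0], [0, 0, -21, 35, 0], [0, 0, -21, 35, 0], [0, 0, -21, 35, 0]]
  force: 20

```text
time: 0.77
position: [0.4441, 0.2973, 0.2173]
tool_rot: [0.145, 0.694, -0.146, 0.69]
ft_force: [1.2, 0.3, 0.4]
grip_width: 0.0416
```

Emit:
carry_out:
  commands:
    - [[0, 12, -19, 32, 0], [0, 12, -19, 32, 0], [0, 12, -19, 32, 0], [0, 12, -19, 32, 0], [0, 12, -19, 32, 0], [0, 12, -19, 32, 0], [0, 14, -19, 32, 0], [0, 10, -16, 30, 0]]

```text
time: 1.43
position: [0.6234, 0.0443, 0.1172]
tool_rot: [0.147, 0.693, -0.146, 0.69]
ft_force: [-0.2, 0.3, -0.0]
grip_width: 0.0004
```

```bash
cat >> h.py <<'E'
from scipy.spatial.transform import Rotation as Ro
C=np.array([.613,.012])
def rel():
    o=robot.get_obs();p=np.array(o["position"]);d=p[:2]-C
    print("t%.2f"%o["time"],"pos",p.round(4),"r %.1f mm ang %.1f"%(1e3*np.hypot(*d),np.degrees(np.arctan2(d[1],d[0]))),"F",np.round(o["ft_force"],1),"w",round(o["grip_width"],4))
    return p,Ro.from_quat(o["tool_rot"]).as_matrix()
def shot(name,fn,half=55,k=5):
    p=proj(name,np.r_[C,.077]).astype(int);im=robot.camera(name)[:,:,::-1]
    cr=im[p[1]-half:p[1]+half,p[0]-half:p[0]+half];cv2.imwrite(fn,cv2.resize(cr,None,fx=k,fy=k,interpolation=cv2.INTER_CUBIC));return p-half
def toward(p,R,xy,z):
    print("to",xy,z,"tool mm",(1e3*R.T@(np.r_[xy,z]-p)).round(1))
E
python3 - <<'E'
from h import *
p,R=rel();print(R.round(3));toward(p,R,[.613,.055],.079)
E
```

```text
t1.43 pos [0.6234 0.0443 0.1172] r 33.9 mm ang 72.1 F [-0.2  0.3 -0. ] w 0.0004
[[-0.004  0.404  0.915]
 [ 0.002  0.915 -0.404]
 [-1.     0.    -0.004]]
to [0.613, 0.055] 0.079 tool mm [ 38.3   5.6 -13.7]
```

Emit:
carry_out:
  commands:
    - [[0, 14, 3, -7, 0], [0, 12, 3, -7, 0], [0, 8, 0, 0, 0], [0, 3, 0, 0, 0], [0, 2, 0, 0, 0], [0, 1, 0, 0, 0], [0, 1, 0, 0, 0], [0, 1, 0, 0, 0]]

```text
time: 2.1
position: [0.6201, 0.0454, 0.0749]
tool_rot: [0.148, 0.691, -0.15, 0.692]
ft_force: [-1.9, -1.1, 5.3]
grip_width: 0.0007
```

```bash
python3 - <<'E'
from h import *
rel()
E
```

```text
t2.10 pos [0.6201 0.0454 0.0749] r 34.1 mm ang 78.0 F [-1.9 -1.1  5.3] w 0.0007
```

```bash
cat >> h.py <<'E'
def plan(p,R,step=12,n=8,r=.043,lead=1):
    d=p[:2]-C;a=np.arctan2(d[1],d[0]);w=np.array([C+r*np.array([np.cos(a+np.radians(step*i)),np.sin(a+np.radians(step*i))]) for i in range(n+1)])
    w[0]=p[:2];g=np.diff(w,axis=0)
    print([[*(1e3*R.T@np.r_[v,0]).round()[1:].astype(int).tolist()] for v in g])
E
python3 - <<'E'
from h import *
p,R=rel();plan(p,R)
E
```

```text
t2.10 pos [0.6201 0.0454 0.0749] r 34.1 mm ang 78.0 F [-1.9 -1.1  5.3] w 0.0007
[[6, -10], [-5, -8], [-6, -7], [-7, -5], [-8, -4], [-9, -2], [-9, 0], [-9, 2]]
```

Emit:
carry_out:
  commands:
    - [[0, 1, 6, -10, 0], [0, 1, -5, -8, 0], [0, 1, -6, -7, 0], [0, 1, -7, -5, 0], [0, 1, -8, -4, 0], [0, 1, -9, -2, 0], [0, 1, -9, 0, 0], [0, 1, -9, 2, 0]]

```text
time: 2.77
position: [0.5743, 0.0154, 0.0741]
tool_rot: [0.147, 0.683, -0.147, 0.7]
ft_force: [0.7, 1.9, 7.7]
grip_width: 0.0004
```

```bash
python3 - <<'E'
from h import *
p,R=rel();plan(p,R)
print(shot("top","pics/t2.png",40,7))
E
```

```text
t2.77 pos [0.5743 0.0154 0.0741] r 38.9 mm ang 175.0 F [0.7 1.9 7.7] w 0.0004
[[-9, 0], [-7, 5], [-6, 7], [-4, 8], [-3, 9], [-1, 9], [1, 9], [3, 9]]
[196 146]
```

View pics/t2.png

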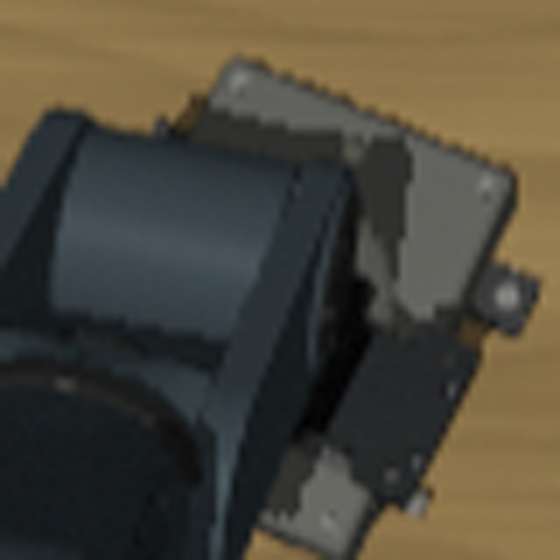

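The arm fully hides the ring from the top camera, so I'll try the scene camera.

```bash
python3 - <<'E'
from h import *
print(shot("scene","pics/s3.png",40,7))
E
```

```text
[300 158]
```

View pics/s3.png

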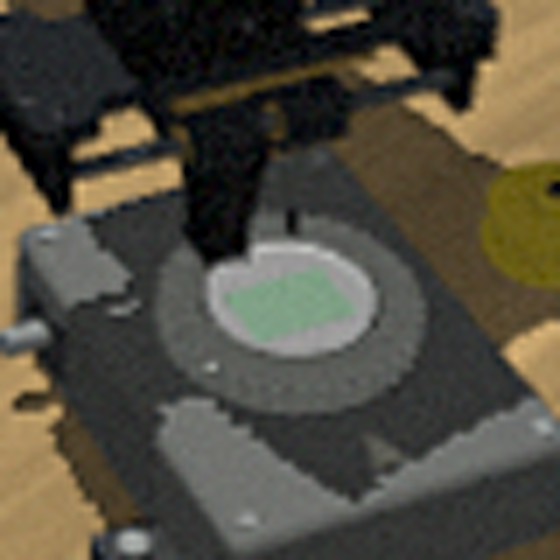

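The scene view shows the mark at (292,222), the bore centre at about (292,298) and the fingertip at (222,255), on the ring's inner part.

```bash
cat >> h.py <<'E'
def mark(u,off,n="scene",k=7,ptr=-22):
    M=onplane(n,np.array(u)/k+off-.4,.077)[:2]-C
    a=np.degrees(np.arctan2(M[1],M[0]));print("mark r %.1f ang %.1f joint mod360 %.1f"%(1e3*np.hypot(*M),a,(a-ptr)%360))
E
python3 - <<'E'
from h import *
o=np.array([300,158]);mark((292,222),o);mark((292,298),o)
print((proj("scene",np.r_[C,.077])-o+.4)*7)
p,R=rel();plan(p,R,15,8,.044)
E
```

```text
mark r 39.2 ang 126.3 joint mod360 148.3
mark r 6.8 ang -30.2 joint mod360 351.8
[286.01271598 286.68491399]
t2.87 pos [0.574  0.0139 0.0741] r 39.0 mm ang 177.3 F [ 0.  -1.7  7.9] w 0.0006
[[-12, 1], [-8, 8], [-6, 10], [-3, 11], [0, 11], [3, 11], [6, 10], [8, 8]]
```

The joint is now about 150°, so the ring turned 67° for 97° of finger travel, with some slip. Continuing with larger steps.

Emit:
carry_out:
  commands:
    - [[0, 1, -12, 1, 0], [0, 1, -8, 8, 0], [0, 1, -6, 10, 0], [0, 1, -3, 11, 0], [0, 1, 0, 11, 0], [0, 1, 3, 11, 0], [0, 1, 6, 10, 0], [0, 1, 8, 8, 0]]

```text
time: 3.53
position: [0.6251, -0.0357, 0.0735]
tool_rot: [0.148, 0.687, -0.15, 0.696]
ft_force: [-1.8, -1.9, 9.9]
grip_width: 0.0002
```

```bash
python3 - <<'E'
from h import *
p,R=rel();plan(p,R,15,8,.044)
print(shot("scene","pics/s4.png",40,7))
E
```

```text
t3.53 pos [ 0.6251 -0.0357  0.0735] r 49.2 mm ang -75.7 F [-1.8 -1.9  9.9] w 0.0002
[[12, 5], [10, 6], [11, 3], [11, 0], [11, -3], [10, -6], [8, -8], [6, -10]]
[300 158]
```

View pics/s4.png

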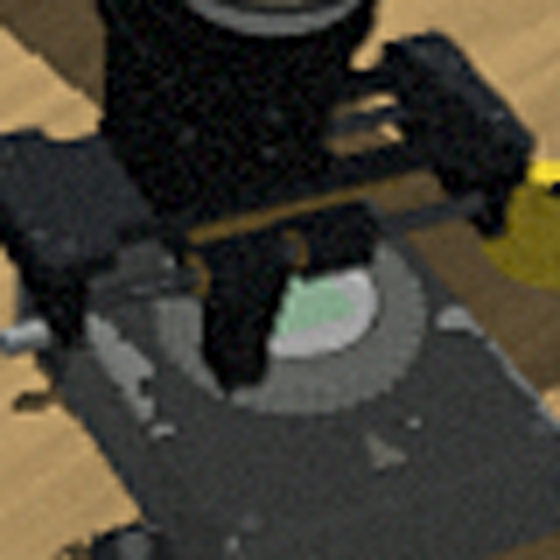

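The mark is hidden behind the finger, which is at (235,385), about −76°. The force is 9.9 N, so I'll ease it a little and continue.

Emit:
carry_out:
  commands:
    - [[0, 0.6, 12, 5, 0], [0, 0.6, 10, 6, 0], [0, 0.6, 11, 3, 0], [0, 0.6, 11, 0, 0], [0, 0.6, 11, -3, 0], [0, 0.6, 10, -6, 0], [0, 0.6, 8, -8, 0], [0, 0.6, 6, -10, 0]]

```text
time: 4.25
position: [0.6554, 0.0231, 0.0753]
tool_rot: [0.145, 0.678, -0.157, 0.703]
ft_force: [4.8, -1.2, 5.7]
grip_width: 0.0007
```

```bash
python3 - <<'E'
from h import *
p,R=rel();plan(p,R,15,8,.044)
print(shot("scene","pics/s5.png",40,7))
E
```

```text
t4.25 pos [0.6554 0.0231 0.0753] r 43.8 mm ang 14.7 F [ 4.8 -1.2  5.7] w 0.0007
[[8, -8], [5, -10], [3, -11], [0, -11], [-3, -11], [-6, -10], [-8, -8], [-10, -5]]
[300 158]
```

View pics/s5.png

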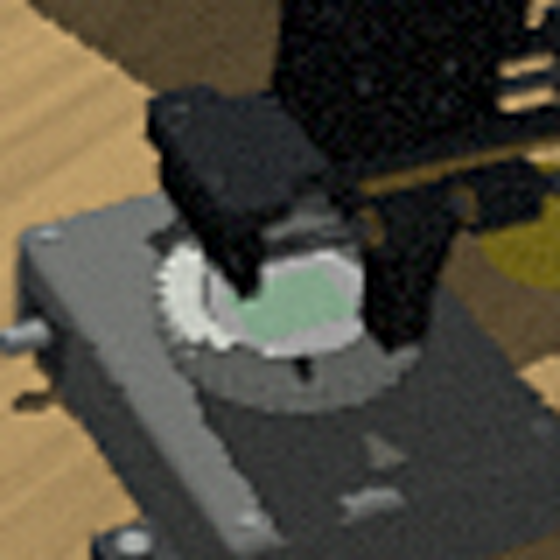

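The mark is now clear at (303,368). The finger is at (400,345) and the pointer at (382,450).

```bash
sed -i 's/^C=.*/C=np.array([.6145,.0115])/' h.py; python3 - <<'E'
from h import *
o=np.array([300,158])
C[:]=[.6156,.0113]
mark((292,222),o);mark((303,368),o)
C[:]=[.6145,.0115]
p,R=rel();plan(p,R,15,8,.044)
print(R.round(3))
E
```

```text
mark r 41.4 ang 128.6 joint mod360 150.6
mark r 43.8 ang -43.8 joint mod360 338.2
t4.30 pos [0.6535 0.0251 0.0751] r 41.3 mm ang 19.3 F [2.4 1.2 6.1] w 0.0002
[[9, -7], [5, -11], [2, -11], [-1, -11], [-4, -11], [-7, -9], [-9, -7], [-11, -5]]
[[ 0.029  0.417  0.908]
 [-0.022  0.909 -0.417]
 [-0.999 -0.008  0.035]]
```

The joint is at about 338°, a turn of 188° for 202° of finger travel, so slip is now small. There are about 382° left.

Emit:
carry_out:
  commands:
    - [[0, 0.8, 9, -7, 0], [0, 0.8, 5, -11, 0], [0, 0.8, 2, -11, 0], [0, 0.8, -1, -11, 0], [0, 0.8, -4, -11, 0], [0, 0.8, -7, -9, 0], [0, 0.8, -9, -7, 0], [0, 0.8, -11, -5, 0]]

```text
time: 4.97
position: [0.5899, 0.0332, 0.0742]
tool_rot: [0.147, 0.668, -0.156, 0.713]
ft_force: [2.0, 0.6, 7.2]
grip_width: 0.0005
```

```bash
python3 - <<'E'
from h import *
p,R=rel();plan(p,R,15,8,.044)
E
```

```text
t4.97 pos [0.5899 0.0332 0.0742] r 32.8 mm ang 138.6 F [2.  0.6 7.2] w 0.0005
[[-8, -13], [-11, 1], [-11, 4], [-9, 7], [-7, 9], [-5, 10], [-2, 11], [1, 11]]
```

```bash
python3 - <<'E'
from h import *
p,R=rel();plan(p,R,13,8,.047);print(R.round(3)[:,0])
print(shot("scene","pics/s6.png",40,7))
E
```

```text
t4.97 pos [0.5899 0.0332 0.0742] r 32.8 mm ang 138.6 F [2.  0.6 7.2] w 0.0005
[[-6, -15], [-11, 1], [-10, 3], [-9, 5], [-8, 7], [-6, 9], [-4, 10], [-2, 10]]
[ 0.059 -0.027 -0.998]
[300 158]
```

View pics/s6.png

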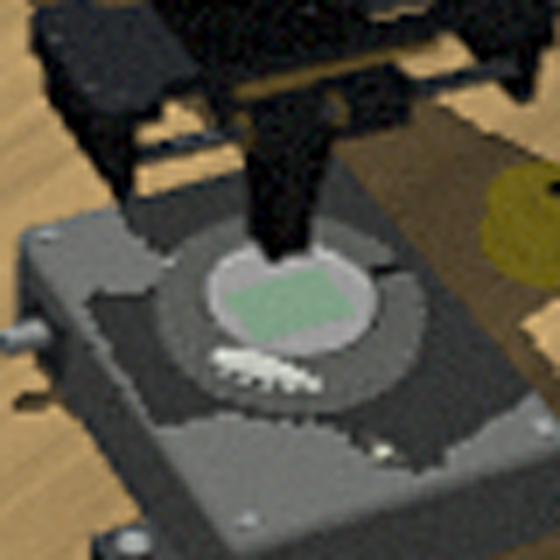

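The mark is at (388,270), past the pointer for the first time. The finger has drifted to the inner edge at (285,255), so I'll lift slightly and step outwards before going on.

Emit:
carry_out:
  commands:
    - [[0, -3, 2, -6, 0], [0, -2, 3, -7, 0], [0, 0, 1, -3, 0], [0, 1, 0, 0, 0], [0, 2, 0, 0, 0], [0, 1, 0, 0, 0]]

```text
time: 5.52
position: [0.5721, 0.0395, 0.0734]
tool_rot: [0.147, 0.67, -0.159, 0.711]
ft_force: [-1.1, 0.9, 9.1]
grip_width: 0.0004
```

```bash
python3 - <<'E'
from h import *
C[:]=[.6156,.0113];mark((388,270),np.array([300,158]));C[:]=[.6145,.0115]
p,R=rel();plan(p,R,13,8,.047);print(R.round(3)[:,0])
E
```

```text
mark r 41.6 ang 62.0 joint mod360 84.0
t5.52 pos [0.5721 0.0395 0.0734] r 50.8 mm ang 146.5 F [-1.1  0.9  9.1] w 0.0004
[[-11, 3], [-10, 2], [-10, 4], [-8, 6], [-7, 8], [-5, 9], [-3, 10], [0, 11]]
[ 0.053 -0.029 -0.998]
```

The joint is at 444°, leaving 276°. Continuing from finger angle 146°.

Emit:
carry_out:
  commands:
    - [[0, 0.3, -11, 3, 0], [0, 0.5, -10, 2, 0], [0, 0.6, -10, 4, 0], [0, 0.6, -8, 6, 0], [0, 0.6, -7, 8, 0], [0, 0.6, -5, 9, 0], [0, 0.6, -3, 10, 0], [0, 0.6, 0, 11, 0]]

```text
time: 6.18
position: [0.5867, -0.0293, 0.0735]
tool_rot: [0.145, 0.679, -0.156, 0.702]
ft_force: [-4.2, -1.8, 12.0]
grip_width: 0.0001
```

```bash
python3 - <<'E'
from h import *
p,R=rel();plan(p,R,13,8,.045);print(R.round(3)[:,0])
E
```

```text
t6.18 pos [ 0.5867 -0.0293  0.0735] r 49.4 mm ang -124.3 F [-4.2 -1.8 12. ] w 0.0001
[[4, 11], [2, 10], [4, 9], [6, 8], [8, 7], [9, 5], [10, 3], [10, 0]]
[ 0.028 -0.023 -0.999]
```

Emit:
carry_out:
  commands:
    - [[0, -0.5, 5, 10, 0], [0, 0.2, 2, 10, 0], [0, 0.2, 4, 9, 0], [0, 0.3, 6, 8, 0], [0, 0.3, 8, 7, 0], [0, 0.3, 9, 5, 0], [0, 0.4, 10, 3, 0], [0, 0.4, 10, 0, 0]]

```text
time: 6.85
position: [0.6543, -0.0109, 0.074]
tool_rot: [0.139, 0.685, -0.16, 0.697]
ft_force: [-0.4, -1.7, 7.7]
grip_width: 0.0003
```

```bash
python3 - <<'E'
from h import *
p,R=rel();plan(p,R,13,8,.045);print(R.round(3)[:,0])
print(shot("scene","pics/s7.png",40,7))
E
```

```text
t6.85 pos [ 0.6543 -0.0109  0.074 ] r 45.7 mm ang -29.4 F [-0.4 -1.7  7.7] w 0.0003
[[10, -1], [10, -3], [9, -5], [8, -7], [6, -8], [4, -9], [2, -10], [0, -10]]
[ 0.011 -0.033 -0.999]
[300 158]
```

View pics/s7.png

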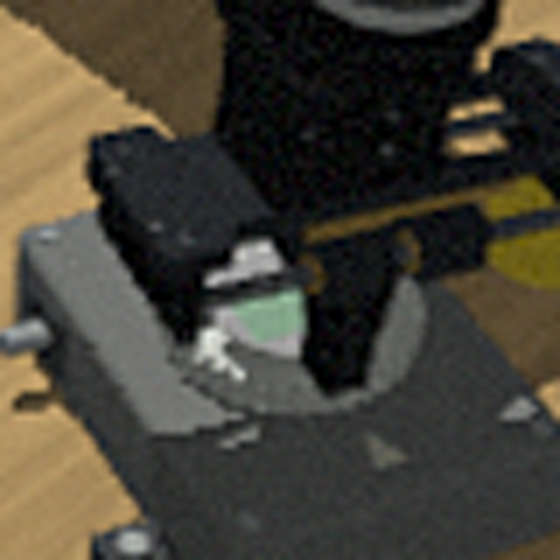

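The finger is at (340,385). The mark is mostly hidden, and by dead reckoning the joint is about 615–620°. I'll go about 75° further and look again.

Emit:
carry_out:
  commands:
    - [[0, 0.4, 10, -1, 0], [0, 0.5, 10, -3, 0], [0, 0.6, 9, -5, 0], [0, 0.6, 8, -7, 0], [0, 0.6, 6, -8, 0], [0, 0.6, 4, -9, 0]]

```text
time: 7.4
position: [0.6494, 0.0412, 0.0739]
tool_rot: [0.133, 0.681, -0.162, 0.701]
ft_force: [0.8, -2.7, 8.1]
grip_width: 0.0009
```

```bash
python3 - <<'E'
from h import *
p,R=rel();plan(p,R,13,8,.046);print(R.round(3)[:,0])
print(shot("scene","pics/s8.png",40,7))
for a in(-40,-60,-80,-100,-120):print(a,((proj("scene",np.array([.6156+.0425*np.cos(np.radians(a)),.0113+.0425*np.sin(np.radians(a)),.077]))-[300,158]+.4)*7).round())
E
```

```text
t7.40 pos [0.6494 0.0412 0.0739] r 45.8 mm ang 40.5 F [ 0.8 -2.7  8.1] w 0.0009
[[4, -10], [1, -10], [-1, -10], [-4, -10], [-6, -9], [-7, -7], [-9, -5], [-10, -3]]
[ 0.019 -0.046 -0.999]
[300 158]
-40 [310. 365.]
-60 [271. 363.]
-80 [235. 352.]
-100 [206. 333.]
-120 [187. 310.]
```

View pics/s8.png

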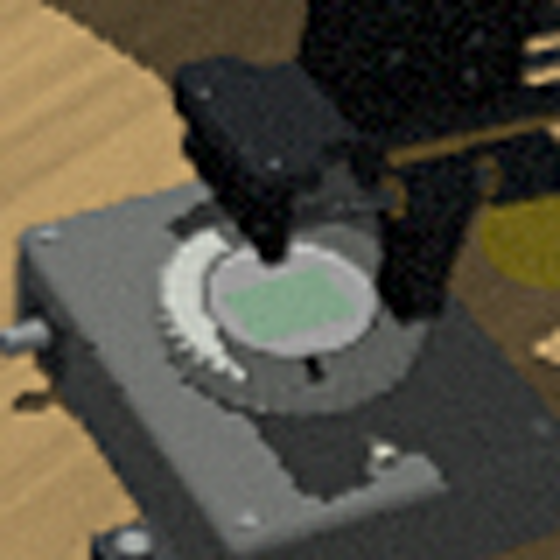

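The mark is at (315,369), about −37°, so it is roughly 16° short of the pointer on the second pass. A little more, then lift off.

Emit:
carry_out:
  commands:
    - [[0, 0.6, 4, -8, 0], [0, 0.5, 1, -5, 0], [0, 0, 0, 0, 0], [0, -4, 0, 0, 0], [0, -10, 0, 0, 0], [0, -20, 0, 0, 0], [0, -30, 0, -5, 0], [0, -35, 0, -10, 0]]

```text
time: 8.12
position: [0.6178, 0.0606, 0.1655]
tool_rot: [0.128, 0.689, -0.163, 0.694]
ft_force: [0.3, 0.1, 0.3]
grip_width: 0.0005
```

Emit:
carry_out:
  commands:
    - [[0, -20, 15, -30, 0], [0, -10, 18, -35, 0], [0, 0, 18, -35, 0], [0, 0, 18, -35, 0], [0, 0, 18, -35, 0], [0, 0, 18, -35, 0], [0, 0, 18, -30, 0], [0, 0, 0, 0, 0]]

```text
time: 8.78
position: [0.4481, 0.2745, 0.1915]
tool_rot: [0.131, 0.686, -0.166, 0.696]
ft_force: [0.2, -0.8, -0.4]
grip_width: 0.0002
```

```bash
python3 - <<'E'
from h import *
rel()
s=shot("scene","pics/a.png",40,5);t=shot("top","pics/b.png",40,5);print(s,t)
cv2.imwrite("pics/f9.png",cv2.hconcat([cv2.imread("pics/a.png"),cv2.imread("pics/b.png")]))
E
```

```text
t8.78 pos [0.4481 0.2745 0.1915] r 311.3 mm ang 122.3 F [ 0.2 -0.8 -0.4] w 0.0002
[300 158] [196 146]
```

View pics/f9.png

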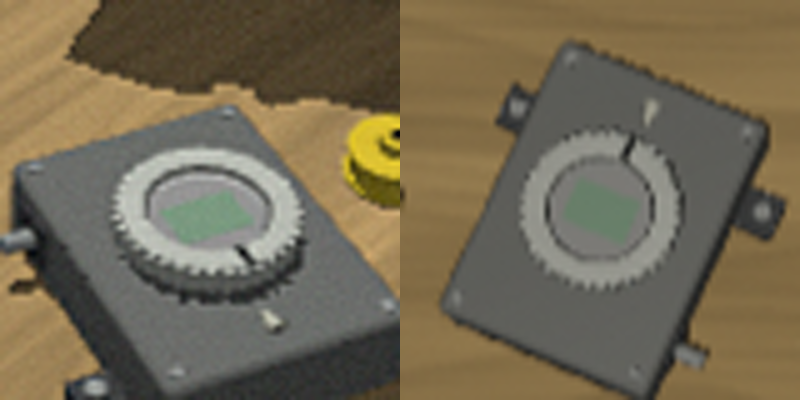

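Both views show the finger clear and the mark, scene (246,255) and top (628,147), nearly in line with the pointer tip. Checking the numbers.

```bash
python3 - <<'E'
from h import *
C[:]=[.6156,.0113];mark((246,255),np.array([300,158]),"scene",5)
C[:]=[.612,.0137];mark((628-400,147),np.array([196,146]),"top",5)
E
```

```text
mark r 41.5 ang -20.3 joint mod360 1.7
mark r 44.0 ang -20.6 joint mod360 1.4
```

The two views agree to within 2° of the pointer, against a tolerance of 45°, so I'll hand in.

```bash
python3 -c "
from rig import robot
print(robot.hand_in())"
```

```text
the job is handed in; nothing more can be done
None
```

I rolled the ring counter-clockwise with the shut fingertips on its top face, then lifted clear and handed in at about 8.9 s. It now stands at about two full turns from tight.

- **Turn count:** The joint started near 83°. It then read about 151°, 338°, 444° (past the pointer once) and 703°, ending at about 721°. The 338–703° steps match the finger travel; on the first one the finger slipped, so the ring turned 67° for 97° of travel.
- **Final check:** With the finger away, the scene and top views put the mark 1.7° and 1.4° past the pointer, against a tolerance of 45°. I took the pointer direction as −22°, but single-view readings of it ranged from −19° to −24°, so the true error could be a few degrees more.
- **Things that went less well:**
  - Pressing force reached 12 N at one moment, which bottoms the gasket.
  - The finger once drifted to the ring's inner edge, about 33 mm from the axis, which partly overhung the window. Its lowest reading there was 74.2 mm against the window's 72.5 mm, so I saw no sign of contact. I lifted it and stepped it outwards before going on.
  - The tool tilted by up to about 4° while dragging.
- **Other items:** I never moved near the crank or spacers, and the arm passed well above the pulley. I did not measure any of their positions again afterwards.

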